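# Run the forceps through the bench steriliser

### The job

Sterilise the forceps: raise the steriliser's hinged cover and lay it back on its stops, then lay the forceps in the middle groove of the rack inside, across both blue rails. Lower the cover gently until it is fully shut, then push the green start slide all the way to its end and let go so that it snaps back. The cover must not drop shut or be flung back, and nothing else on the bench is to be disturbed.

Things in the scene. Friction and masses are not known exactly. Their poses are not given: they have to be found in the camera images.
- steriliser: Fixed white bench-top steriliser, 140 deep (x) x 266 wide (y) mm. Origin on the bench under the middle of its open-topped chamber; +x to its back (hinge side), +y to its left, z up. Chamber inside: x -62..62, y -85..85 mm, rim (8 mm walls) at z = 80, floor at z = 17. Right of it is the control pod, y -93..-173, top at z = 68. Behind it two cover stops reach to x = 106, z = 106.
- cover (a joint): Hinge angle of the cover, rad: 0 = fully shut on the rim (start), 1.75 = leaning back on its rear stops, past upright, where it stays by itself. The cover (0.35 kg, white frame 21 mm thick with an amber window, 140 x 186 mm) hinges along the back of the chamber, with a weak damper: let go at less than about 1.4 it falls shut.
- cover_hinge (a point): Point on the cover's hinge axis, at the middle of its length. The axis runs along the steriliser's y, 66 mm behind the steriliser's origin and 81 mm above the bench.
- cover_handle (a point): Middle of the cover's handle: round steel bar, 12 mm diameter, 104 mm long between centres of its two end posts, parallel to the hinge, in front of the cover's front edge with 32 mm of finger room between. Cover shut: 111 mm in front of the steriliser's origin and 92 mm above the bench, that is 177 mm before and 11 mm above the hinge axis, about which it turns with the cover.
- middle_groove (a point): Middle of the rack's centre groove, 42 mm above the bench, right above the steriliser's origin, with its axes. Two blue rails, 10 mm thick, run along x at y = -38 and +38 mm, tops at z = 42, 25 mm above the floor; each carries upright fingers, 8 mm thick, 13 mm tall, at x = -55, -19, 19, 55, making three grooves along y, the middle one 30 mm wide clear.
- start_slide (a joint): Travel of the green start slide, m: 0 = home (front), 0.032 = at its end. It slides along the steriliser's +x (towards its back); a return spring pushes it home with 1.4 N at the start and 6 N at the end of the travel.
- slide_top (a point): Centre of the top of the green start slide's tab: 16 (x) x 24 (y) mm, standing 21 mm above the pod's top. At home it is 34 mm in front of and 135 mm to the right of the steriliser's origin, 91 mm above the bench.
- forceps: Loose straight steel forceps lying flat on the bench, 15 (x) x 129 (y) x 9 (z) mm, about 20 to 30 g. Origin: centre of the underside; y runs along its length. Either end may point either way in the groove.
- petri_dish: Bystander: covered clear dish, 62 mm diameter, 16 high; origin under its centre.
- hex_driver: Bystander: hex driver with a red handle, 161 long (y), 23 wide, 21 high; origin under its middle.
- tape_roll: Bystander: roll of masking tape lying flat, 96 diameter, 25 high; origin under its centre.
- buffer_bottle: Bystander: bottle with a blue cap, 54 diameter, 103 high; origin under its centre.
Things that resemble listed ones, but are neither listed nor needed, are in the scene too. What is shaped like the forceps but pink is not meant.

How it is judged:
By the outcome, as a careful person would: the job done as asked, in the order asked, and still so for the second after the job is handed in, with the robot touching nothing.
It also fails if it takes over 72 s, if anything falls off the work surface, if the arm or the gripper's body presses on something with over 40 N, if the wrist force passes 120 N, or if a joint passes its speed limit or range.

### The arm

A 7-joint arm with a two-finger parallel gripper is mounted at the origin on a cart in front of the work surface, level with it; the furniture and walls round the work are solid. World frame = base frame: x ahead of the robot, y to its left, z up, the work surface at z = 0. Lengths are in m, angles in rad, forces in N, time in s.
With the tool pointing down it reaches from about 0.4 to 0.85 m from the base axis. Payload 10.4 kg.
Tool frame: the origin (TCP) lies midway between the tips of the shut fingers; the grasp point (between the pads) lies 19 mm behind it; z points along the fingers, y is the line along which they close (so a half turn about z gives the same grasp; the last joint's range is limited). The gripper opens to 85 mm and grips with 20 to 120 N. Pads are 22 mm wide; open, the fingers measure 114 mm over their backs; the gripper's body (76 mm by 85 mm) begins 54 mm behind the grasp point. The pads swing forward as they close: fully open they stand 13 mm farther back than shut.
Start: joints at [-1.357, 0.332, -0.065, 1.46, 0.022, 1.35, -0.088], TCP at [0.147, 0.608, 0.196] pointing down, gripper open.
Joint ranges: [-2.6, 2.6], [-0.5, 2.12], [-1.47, 1.34], [0.16, 2.42], [-1.27, 4.41], [0.06, 2.06], [-2.6, 2.6]. Speed limits (rad/s): [2.22, 2.22, 2.79, 2.79, 3.14, 3.14, 3.14].

### API

Orientations are given as a unit quaternion [x, y, z, w].
In Python, from bench import env gives the robot as it stands.
- The arm moves only by the tool arm_command, never from a script. Its argument "increments" is a list of rows, each a list of 3 entries, a list of its own where there are three numbers: the shift along the tool's x, y, z as a fraction of full scale, then the turn about the tool's z as a fraction of full scale, then the opening, from -1 (shut) to 1 (fully open). A call has 1 to 20 rows; each row is the pose to reach, as a shift and turn from the pose commanded when the call began, along the tool's axes at that moment, turning the shorter way round; what a row does not reach only later rows make up. Full scale, the value 1, is 250 mm for a shift and 180 degrees for a turn. A row lasts 1/12 s, in which the tool goes at most 41.7 mm and 7.16 degrees, less where a joint would pass 70% of its speed; a pose out of reach is approached as far as the arm can. A call with a number of a shift or a turn outside -1 to 1 is refused whole. A call with a gripper value outside its range is refused whole. The fingers move at their own pace and stop on an object; "newtons" is the grip in N (left out, the last holds). Time passes only in rows, so rows that repeat a pose let the fingers close. It gives the time, the measured TCP pose, the force, the opening and the grip force at its end, in the units of the state.
- env.observe(): the state, without advancing time (a new reading comes with each control period).
- env.capture(name): name is "scene" or "top"; returns the picture (480x640x3 uint8, red, green, blue); there is no depth.
- env.camera_info(name): a dict with "intrinsics" (3x3 intrinsics, pixels), "R" (3x3) and "t" (3): a world point X has camera coordinates R X + t. Camera axes: x right, y down, z forward; pixel columns grow to the right and rows downward; lengths in m; the calibration is good to about 2 mm. A picture is of the moment at which its call begins. camera_info takes no time and is no camera call.
- env.job_done(): hands the job in; it is judged then, once.
The state is a dict: "time": time; "joint_pos": joint angles; "qvel": joint speeds; "joint_efforts": joint torques, N m; "tcp_pos": TCP position; "eef_rot": TCP orientation; "ft_force": force on the tool from outside, world axes, zero at the start; "moment": the same for the moment, N m; "gripper_width": finger opening in m; "grasp_force": force on a finger pad.
Only numpy, scipy, OpenCV 4.12 (cv2) and the standard library are available. Lean on these libraries where they do the work, as an engineer would, in place of code of your own. Each camera call takes 0.05 s, during which the arm holds its last target. There are 200 camera calls.

## Working session

There is one attempt and no reset: what is moved stays moved. The work goes in short steps, Python scripts to look and compute and a tool call to move; the robot and the scene stay as the last step left them, time stands still between calls to the robot, and variables do not carry over. Pictures are saved under pics/ and viewed, at most 10 in all, crops included, and the job is handed in when it is done.

Besides the shell and the picture viewer there is one more tool, called as name([rows], argument=value, ...), one row to a line, values as JSON. arm_command: Moves the arm, as the interface text tells. Its arguments: {"type":"object","properties":{"increments":{"type":"array"},"newtons":{"type":"number"}},"required":["increments"]}

```bash
mkdir -p pics; ls; python3 - <<'E'
from bench import env
import cv2
for n in("scene","top"):
    i=env.camera_info(n);print(n,i["intrinsics"],i["R"],i["t"])
    cv2.imwrite(f"pics/{n}0.png",env.capture(n)[:,:,::-1])
s=env.observe();print(s["tcp_pos"],s["eef_rot"],s["time"],s["gripper_width"])
E
```

```text
pics
scene [[565.43428116   0.         319.16731668]
 [  0.         565.43428116 241.47827729]
 [  0.           0.           1.        ]] [[-0.51185843 -0.8586861   0.02567368]
 [-0.36274187  0.18894493 -0.91253392]
 [ 0.77872927 -0.47640109 -0.40819446]] [0.26851389 0.27245277 0.94035095]
top [[524.99668016   0.         317.05791681]
 [  0.         524.99668016 234.37045627]
 [  0.           0.           1.        ]] [[-0.01158369 -0.99990772 -0.00709753]
 [-0.99653986  0.01212833 -0.0822266 ]
 [ 0.08230509  0.00612048 -0.99658839]] [0.01401373 0.52899167 1.19520989]
[0.14652987 0.60719737 0.19570869] [ 1.18108926e-01  9.93000452e-01 -6.17377807e-04 -5.07699315e-05] 0.1 0.08501064102256532
```

View pics/scene0.png

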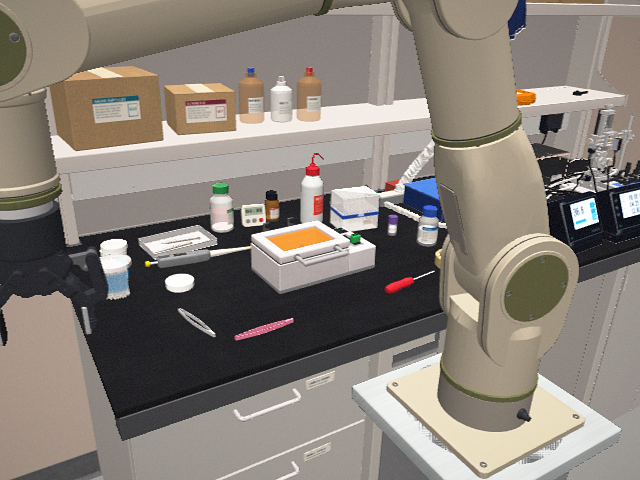

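View pics/top0.png

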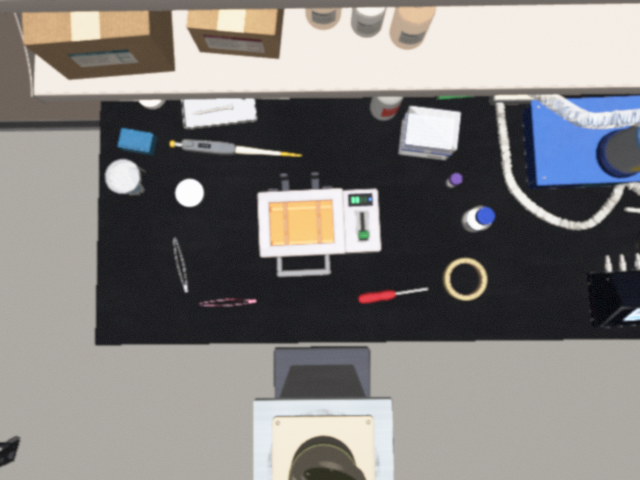

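The scene view shows the steriliser at about (312,253), its handle at (322,256) and the green slide at (352,239). The top view has the steriliser at (320,222), its handle at (303,265) and the slide at (363,235).

Things that could be taken for the forceps, in top-view pixels:
- Steel pair at (181,265), scene (196,322). This is the one I choose: plain steel, lying flat on the bench.
- Pink pair at (228,302), scene (265,328). Ruled out as the decoy.
- Instruments in the tray at (218,108), scene (180,242). Not loose on the bench.
- Pipette at (235,149). Wrong shape.

Next I'll check that choice in a close crop.

```bash
cat > h.py <<'E'
import numpy as np,cv2
from bench import env
C={n:env.camera_info(n) for n in("scene","top")}
def ray(n,p):
    c=C[n];R=np.array(c["R"]);t=np.array(c["t"]);d=R.T@np.linalg.inv(c["intrinsics"])@[p[0],p[1],1.]
    return -R.T@t,d
def plane(n,p,z):
    o,d=ray(n,p);return o+d*(z-o[2])/d[2]
def tri(a,b):
    o1,d1=ray("top",a);o2,d2=ray("scene",b)
    s=np.linalg.lstsq(np.c_[d1,-d2],o2-o1,rcond=None)[0]
    p,q=o1+d1*s[0],o2+d2*s[1];return (p+q)/2,np.linalg.norm(p-q)
def proj(n,X):
    c=C[n];v=c["intrinsics"]@(np.array(c["R"])@X+np.array(c["t"]));return v[:2]/v[2]
E
python3 - <<'E'
from h import *
t=cv2.imread("pics/top0.png");s=cv2.imread("pics/scene0.png")
def blobs(im,lo,hi,roi,k=3):
    x0,y0,x1,y1=roi;m=cv2.inRange(cv2.cvtColor(im,cv2.COLOR_BGR2HSV)[y0:y1,x0:x1],lo,hi)
    n,l,st,c=cv2.connectedComponentsWithStats(m)
    for i in sorted(range(1,n),key=lambda i:-st[i,4])[:k]:
        pts=np.argwhere(l==i)[:,::-1].astype(np.float32)+[x0,y0]
        print(st[i,4],(c[i]+[x0,y0]).round(2),[np.round(v,1) for v in cv2.minAreaRect(pts.astype(np.float32))])
print("orange");blobs(t,(8,100,120),(22,255,255),(255,180,350,260),3);blobs(s,(8,100,120),(22,255,255),(245,215,340,260),3)
print("green");blobs(t,(45,100,40),(85,255,255),(345,185,385,255));blobs(s,(45,100,40),(85,255,255),(335,225,380,255))
print("forceps");blobs(t,(0,0,70),(180,60,255),(165,230,195,300));blobs(s,(0,0,70),(180,60,255),(170,300,225,342))
f=lambda im,x,y,w,h,k:cv2.resize(im[y:y+h,x:x+w],None,fx=k,fy=k,interpolation=cv2.INTER_CUBIC)
a=f(t,250,170,135,110,3);b=f(s,240,210,140,85,3);c=f(t,165,230,100,80,3);d=f(s,170,300,130,45,3)
o=np.zeros((600,800,3),np.uint8)
for i,(x,y) in zip((a,b,c,d),((0,0),(0,335),(425,0),(425,335))):o[y:y+i.shape[0],x:x+i.shape[1]]=i[:600-y,:800-x]
cv2.imwrite("pics/crop1.png",o)
E
```

```text
orange
2511 [300.86 221.62] [array([300.9, 221.9]), array([41.2, 62.1]), np.float64(87.0)]
828 [299.15 238.64] [array([299.5, 238.6]), array([16.6, 63.2]), np.float64(77.3)]
20 [268.85 217.15] [array([269.6, 217.1]), array([7.6, 3.5]), np.float64(18.4)]
2 [275.5 218. ] [array([275.5, 218. ]), array([1., 0.]), np.float64(180.0)]
green
63 [363.08 234.56] [array([363. , 234.5]), array([7., 8.]), np.float64(90.0)]
58 [354.91 199.52] [array([355. , 199.6]), array([6.4, 8.7]), np.float64(80.5)]
82 [354.87 237.99] [array([354.5, 237.5]), array([ 9., 11.]), np.float64(90.0)]
8 [337.62 230.12] [array([337.5, 230.1]), array([1.9, 4.7]), np.float64(71.6)]
forceps
340 [180.13 264.67] [array([180.1, 264.6]), array([56.5,  8.7]), np.float64(77.5)]
307 [196.33 322.07] [array([196.4, 322.1]), array([46.3,  8.6]), np.float64(33.7)]
```

View pics/crop1.png

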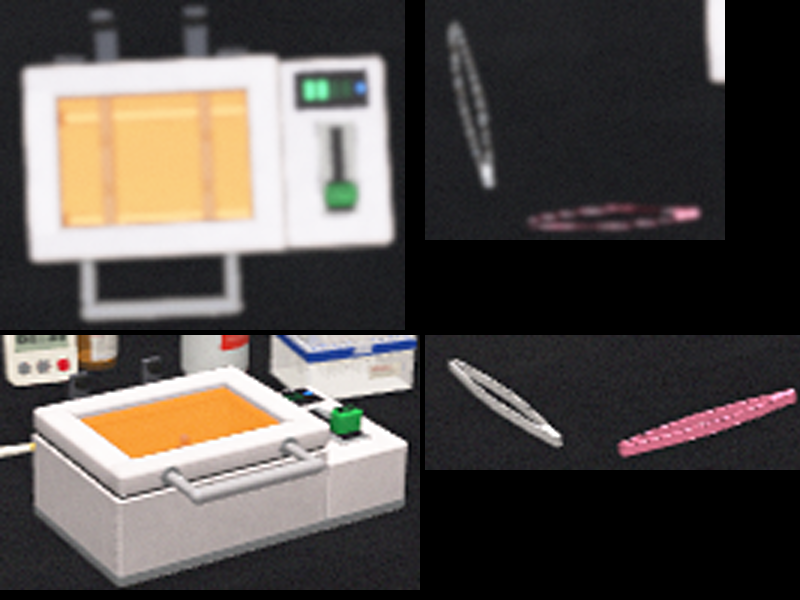

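The crop confirms the choice: steel forceps with open arms at top (180,265), and the pink decoy separate from it. Next I'll triangulate the steriliser and the forceps.

```bash
python3 - <<'E'
from h import *
T=lambda x,y:(250+x/3-.33,170+y/3-.33); S=lambda x,y:(240+x/3-.33,210+(y-335)/3-.33)
print("cam",ray("top",(0,0))[0],ray("scene",(0,0))[0])
P={"BL":(T(22,70),S(35,412)),"FL":(T(32,262),S(118,483)),"FR":(T(285,250),S(328,440)),"BR":(T(277,57),S(238,367)),
"hL":(T(90,313),S(195,496)),"hR":(T(236,308),S(318,466)),"hpostL":(T(87,263),S(172,474)),"slide":((363.1,234),(354.7,237.5)),
"slide_":(T(341,192),S(346,421)),"forc":((180.1,264.7),(196.4,322.1)),"win":((300.9,221.9),(299.5,238.6)),
"podFR":(T(393,244),S(404,434))}
for k,(a,b) in P.items():
    X,e=tri(a,b);print(k,X.round(4),round(e,4))
# forceps on plane z=5mm
t=cv2.imread("pics/top0.png");s=cv2.imread("pics/scene0.png")
for n,im,r in(("top",t,(165,230,195,300)),("scene",s,(170,300,225,342))):
    x0,y0,x1,y1=r;m=cv2.inRange(cv2.cvtColor(im,cv2.COLOR_BGR2HSV)[y0:y1,x0:x1],(0,0,70),(180,60,255))
    m=cv2.morphologyEx(m,cv2.MORPH_CLOSE,np.ones((5,5)))
    q=np.array([plane(n,(u+x0,v+y0),.005)[:2] for v,u in np.argwhere(m)])
    c,sz,a=cv2.minAreaRect((q*1000).astype(np.float32));w=cv2.PCACompute((q).astype(np.float32),None)
    print(n,np.round(c,1),np.round(sz,1),a,w[0],w[1][0],np.degrees(np.arctan2(w[1][0][1],w[1][0][0])))
# window & white edges on plane
m=cv2.inRange(cv2.cvtColor(t,cv2.COLOR_BGR2HSV)[180:260,255:350],(8,100,120),(22,255,255))
q=np.array([plane("top",(u+255,v+180),.097)[:2]*1000 for v,u in np.argwhere(m)]).astype(np.float32);print("win",cv2.minAreaRect(q))
E
```

```text
cam [4.28951752e-01 2.81393729e-04 1.23472895e+00] [-0.49600769  0.6270748   0.6255747 ]
BL [0.6141 0.1356 0.0986] 0.0044
FL [0.4755 0.1315 0.0956] 0.0011
FR [ 0.4822 -0.0524  0.088 ] 0.0003
BR [ 0.6208 -0.0507  0.0992] 0.0055
hL [0.4381 0.0898 0.0921] 0.0007
hR [ 0.4405 -0.016   0.0913] 0.0006
hpostL [0.4736 0.0904 0.0946] 0.002
slide [ 0.5232 -0.095   0.0815] 0.0022
slide_ [ 0.5239 -0.096   0.0788] 0.0029
forc [0.4623 0.3281 0.0046] 0.0035
win [0.5503 0.0415 0.0958] 0.0016
podFR [ 0.4872 -0.1312  0.0746] 0.0036
top [463.6 329.6] [133.   20.3] 13.109513282775879 [[0.46370336 0.3297608 ]] [0.9724464  0.23312674] 13.481226
scene [462.4 327.6] [140.3  21.8] 12.132810592651367 [[0.4614442 0.3272339]] [0.97819704 0.2076788 ] 11.986359
win ((550.9937133789062, 41.89832305908203), (90.13276672363281, 135.5666961669922), 2.6074845790863037)
```

```bash
cat >> h.py <<'E'
def yaw(s=None):
    from scipy.spatial.transform import Rotation as Ro
    m=Ro.from_quat((s or env.observe())["eef_rot"]).as_matrix();return np.degrees(np.arctan2(m[1,1],m[0,1]))
def go(targets,p=None,ps=None):
    "fractions for [x,y,z,yaw_of_tool_y deg] from pose p,ps"
    s=env.observe();p=np.array(s["tcp_pos"]) if p is None else np.array(p);ps=yaw(s) if ps is None else ps
    a=np.radians(ps);tx=np.array([-np.sin(a),np.cos(a),0]);ty=np.array([np.cos(a),np.sin(a),0])
    tx=-tx if np.cross(tx,ty)[2]>0 else tx
    for t in targets:
        d=np.array(t[:3])-p;w=(t[3]-ps+180)%360-180
        print((np.array([d@tx,d@ty,-d[2]])/.25).round(3).tolist(),round(-w/180,3))
O=np.array([.551,.0412]);A=np.radians(2.2)
def loc(x,y): return O+np.array([x*np.cos(A)-y*np.sin(A),x*np.sin(A)+y*np.cos(A)])
E
python3 - <<'E'
from h import *
print(yaw())
for a,b in(((277,53),(235,130)),((190,53),(181,135))):print(tri(a,b))
for z in (.2,.3,.4,.5):print(z,plane("top",(320,95),z)[0])
go([(.35,.42,.2,36)])
go([(.425,.2,.2,2.2)],(.35,.42,.2),36)
E
```

```text
76.4340440628801
(array([0.84363571, 0.07314887, 0.29134258]), np.float64(0.007649608335318697))
(array([0.83827084, 0.22457661, 0.29844118]), np.float64(0.02531332088570446))
0.2 0.7970628362867228
0.3 0.7614872312382498
0.4 0.7259116261897769
0.5 0.6903360211413039
[-0.967, -0.537, -0.017] 0.225
[-0.888, -0.275, -0.0] 0.188
```

arm_command([
  [[-0.16,-0.09,0],0.04,1],
  [[-0.32,-0.18,0],0.08,1],
  [[-0.48,-0.27,0],0.12,0.5],
  [[-0.64,-0.36,0],0.16,0],
  [[-0.8,-0.45,0],0.2,-0.3],
  [[-0.967,-0.537,-0.017],0.225,-0.3],
  [[-0.967,-0.537,-0.017],0.225,-0.3],
  [[-0.967,-0.537,-0.017],0.225,-0.3],
], newtons=20)

```text
time: 0.77
tcp_pos: [0.3557, 0.4152, 0.2011]
eef_rot: [0.459, 0.889, -0.0, 0.001]
ft_force: [0.1, -0.6, 0.5]
gripper_width: 0.0299
grasp_force: 0.0
```

arm_command([
  [[-0.15,-0.045,0],0.035,-0.3],
  [[-0.3,-0.09,0],0.07,-0.3],
  [[-0.45,-0.14,0],0.105,-0.3],
  [[-0.6,-0.185,0],0.14,-0.3],
  [[-0.75,-0.23,0],0.17,-0.3],
  [[-0.888,-0.275,0],0.188,-0.3],
  [[-0.888,-0.275,0],0.188,-0.3],
  [[-0.888,-0.275,0],0.188,-0.3],
])

```text
time: 1.43
tcp_pos: [0.4251, 0.1987, 0.2007]
eef_rot: [0.695, 0.719, 0.0, -0.0]
ft_force: [-0.6, 0.6, -0.4]
gripper_width: 0.0299
grasp_force: 0.0
```

```bash
python3 - <<'E'
from h import *
print(env.observe()["tcp_pos"],yaw(),env.observe()["time"])
x,y=loc(-111,0);print(x,y)
go([(x,y,.17,2.2),(x,y,.072,2.2)])
E
```

```text
[0.42514501 0.19870326 0.20068879] 1.9001839461137102 1.4333
-110.36718372157894 -4.219846808714714
[-2.97, -443.512, 0.123] -0.002
[-2.97, -443.512, 0.515] -0.002
```

arm_command([
  [[-0.15,0.01,0],0,-0.3],
  [[-0.3,0.02,0],0,-0.3],
  [[-0.45,0.03,0],0,-0.3],
  [[-0.6,0.038,0.06],0,-0.3],
  [[-0.65,0.038,0.16],0,-0.3],
  [[-0.65,0.038,0.26],0,-0.3],
  [[-0.65,0.038,0.36],0,-0.3],
  [[-0.65,0.038,0.44],0,-0.3],
  [[-0.65,0.038,0.49],0,-0.3],
  [[-0.65,0.038,0.51],0,-0.3],
  [[-0.65,0.038,0.51],0,-0.3],
])

```text
time: 2.35
tcp_pos: [0.4394, 0.0391, 0.0722]
eef_rot: [0.693, 0.721, -0.001, -0.0]
ft_force: [-0.4, 0.6, 0.4]
gripper_width: 0.0299
grasp_force: 0.0
```

```bash
sed -i 's/def loc(x,y): return/def loc(x,y):\n    x,y=x\/1000,y\/1000\n    return/' h.py; python3 - <<'E'
from h import *
s=env.observe();print(s["tcp_pos"],s["ft_force"],loc(-111,0))
im=np.vstack([cv2.resize(env.capture("scene")[200:300,230:390],None,fx=3,fy=3,interpolation=2),cv2.resize(env.capture("top")[190:290,240:400],None,fx=3,fy=3,interpolation=2)])
cv2.imwrite("pics/g1.png",im[:,:,::-1])
E
```

```text
[0.43937367 0.03907373 0.07215877] [-0.36419296  0.64661602  0.41398296] [0.44008182 0.03693895]
```

View pics/g1.png

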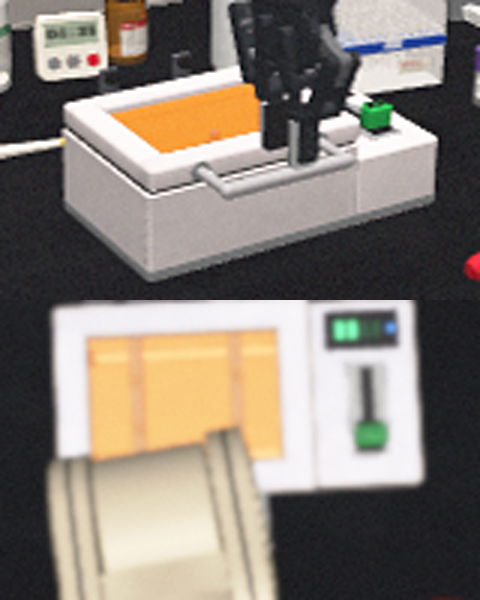

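```bash
python3 - <<'E'
from h import *
f=lambda X:((proj("scene",np.array(X))-[230,200])*3).round(0)
for X in((.424,.039,.072),(.424,.039,.082),(.41,.039,.075),(.455,.039,.075),(.440,.039,.092),(.4401,.0369,.092),(.442,-.015,.092),(.438,.089,.092)):print(X,f(X))
E
```

```text
(0.424, 0.039, 0.072) [295. 208.]
(0.424, 0.039, 0.082) [295. 196.]
(0.41, 0.039, 0.075) [305. 212.]
(0.455, 0.039, 0.075) [273. 188.]
(0.44, 0.039, 0.092) [284. 175.]
(0.4401, 0.0369, 0.092) [287. 174.]
(0.442, -0.015, 0.092) [345. 159.]
(0.438, 0.089, 0.092) [226. 190.]
```

```bash
python3 - <<'E'
from h import *
for X in((.147,.607,.196),(.147,.607,.209),(.137,.565,.209),(.157,.649,.209)):print(X,proj("scene",np.array(X)).round(0))
a=cv2.imread("pics/scene0.png")[230:350,0:130];b=env.capture("scene")[170:290,270:370,::-1]
cv2.imwrite("pics/g2.png",np.hstack([cv2.resize(i,None,fx=3.4,fy=3.4,interpolation=2) for i in(a,b)]))
E
```

```text
(0.147, 0.607, 0.196) [ 53. 369.]
(0.147, 0.607, 0.209) [ 51. 360.]
(0.137, 0.565, 0.209) [ 89. 355.]
(0.157, 0.649, 0.209) [ 11. 366.]
```

View pics/g2.png

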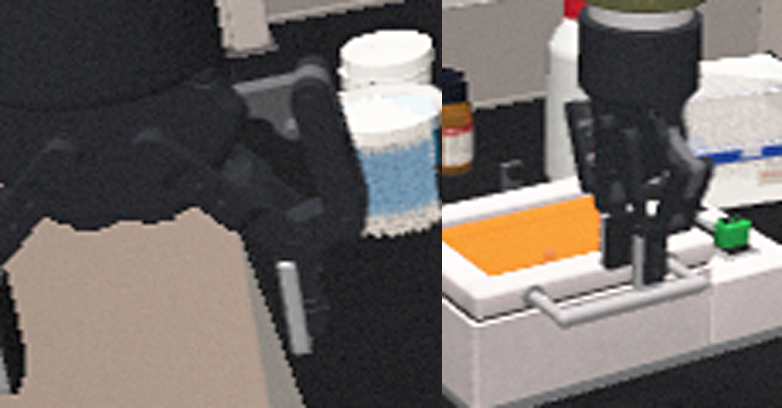

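The crop shows both fingertips at about (330,255), just above the bar. By the reported TCP they should sit about 14 px lower. The start picture is off by the same amount: tip at row 333 against a predicted 355. So the tips stand about 30 mm higher than assumed, and I'll lower and look again.

arm_command([
  [[0.008,0.003,0.03],0,-0.3],
  [[0.008,0.003,0.06],0,-0.3],
  [[0.008,0.003,0.09],0,-0.3],
  [[0.008,0.003,0.12],0,-0.3],
  [[0.008,0.003,0.12],0,-0.3],
])

```text
time: 2.92
tcp_pos: [0.4397, 0.04, 0.0415]
eef_rot: [0.694, 0.72, -0.001, -0.001]
ft_force: [-0.7, 1.0, 0.3]
gripper_width: 0.0298
grasp_force: 0.0
```

```bash
python3 - <<'E'
from h import *
s=env.observe();print(s["tcp_pos"],s["ft_force"],s["time"])
b=env.capture("scene")[200:290,270:370,::-1]
cv2.imwrite("pics/g3.png",cv2.resize(b,None,fx=5,fy=5,interpolation=2))
E
```

```text
[0.43971133 0.03995729 0.04145503] [-0.6850718   1.03056231  0.26963957] 2.9167
```

View pics/g3.png

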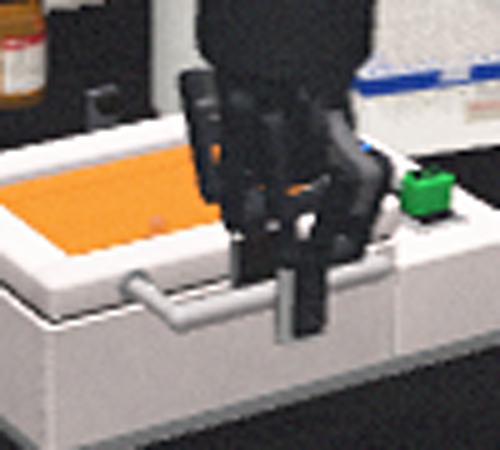

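```bash
python3 - <<'E'
from h import *
for z in(.05,.06,.07,.08,.09):print(z,[proj("scene",np.array(X)).round(1).tolist() for X in((.425,.051,z),(.418,.04,z),(.454,.051,z),(.461,.04,z))])
E
```

```text
0.05 [[323.1, 279.4], [329.1, 279.6], [316.3, 274.0], [318.9, 271.6]]
0.06 [[323.2, 275.3], [329.2, 275.5], [316.4, 269.9], [319.1, 267.6]]
0.07 [[323.3, 271.2], [329.4, 271.4], [316.5, 265.9], [319.2, 263.6]]
0.08 [[323.5, 267.1], [329.5, 267.3], [316.6, 261.8], [319.3, 259.5]]
0.09 [[323.6, 262.9], [329.7, 263.1], [316.7, 257.7], [319.4, 255.4]]
```

arm_command([
  [[0,0,0],0,-0.5],
  [[0,0,0],0,-0.65],
  [[0,0,0],0,-0.8],
  [[0,0,0],0,-1],
  [[0,0,0],0,-1],
  [[0,0,0],0,-1],
], newtons=20)

```text
time: 3.47
tcp_pos: [0.4406, 0.0403, 0.0434]
eef_rot: [0.694, 0.72, -0.0, -0.0]
ft_force: [-4.0, -1.0, 6.2]
gripper_width: 0.011
grasp_force: 21.3
```

```bash
cat >> h.py <<'E'
def arc(angs,a0):
    f=lambda t:.1773*np.array([-np.cos(np.radians(3.56+t)),np.sin(np.radians(3.56+t))])
    for t in angs:
        d=(f(t)-f(a0))/.25;print(round(t,1),"[[0, %.3f, %.3f], 0, -1],"%(d[0],-d[1]))
E
python3 - <<'E'
from h import *
arc([1,2.5,4.5]+list(range(7,41,3)),0)
print();arc(list(range(43,98,3))+[98],40)
E
```

```text
1 [[0, 0.001, -0.012], 0, -1],
2.5 [[0, 0.003, -0.031], 0, -1],
4.5 [[0, 0.006, -0.055], 0, -1],
7 [[0, 0.011, -0.086], 0, -1],
10 [[0, 0.018, -0.122], 0, -1],
13 [[0, 0.028, -0.158], 0, -1],
16 [[0, 0.040, -0.193], 0, -1],
19 [[0, 0.053, -0.228], 0, -1],
22 [[0, 0.068, -0.262], 0, -1],
25 [[0, 0.085, -0.295], 0, -1],
28 [[0, 0.104, -0.327], 0, -1],
31 [[0, 0.124, -0.358], 0, -1],
34 [[0, 0.146, -0.388], 0, -1],
37 [[0, 0.169, -0.417], 0, -1],
40 [[0, 0.194, -0.445], 0, -1],

43 [[0, 0.026, -0.026], 0, -1],
46 [[0, 0.054, -0.051], 0, -1],
49 [[0, 0.083, -0.074], 0, -1],
52 [[0, 0.113, -0.096], 0, -1],
55 [[0, 0.144, -0.116], 0, -1],
58 [[0, 0.176, -0.135], 0, -1],
61 [[0, 0.209, -0.152], 0, -1],
64 [[0, 0.243, -0.167], 0, -1],
67 [[0, 0.278, -0.180], 0, -1],
70 [[0, 0.313, -0.191], 0, -1],
73 [[0, 0.349, -0.201], 0, -1],
76 [[0, 0.385, -0.209], 0, -1],
79 [[0, 0.422, -0.215], 0, -1],
82 [[0, 0.459, -0.218], 0, -1],
85 [[0, 0.496, -0.220], 0, -1],
88 [[0, 0.533, -0.220], 0, -1],
91 [[0, 0.570, -0.218], 0, -1],
94 [[0, 0.607, -0.214], 0, -1],
97 [[0, 0.644, -0.208], 0, -1],
98 [[0, 0.656, -0.206], 0, -1],
```

arm_command([
  [[0,0.001,-0.012],0,-1],
  [[0,0.003,-0.031],0,-1],
  [[0,0.006,-0.055],0,-1],
  [[0,0.011,-0.086],0,-1],
  [[0,0.018,-0.122],0,-1],
  [[0,0.028,-0.158],0,-1],
  [[0,0.04,-0.193],0,-1],
  [[0,0.053,-0.228],0,-1],
  [[0,0.068,-0.262],0,-1],
  [[0,0.085,-0.295],0,-1],
  [[0,0.104,-0.327],0,-1],
  [[0,0.124,-0.358],0,-1],
  [[0,0.146,-0.388],0,-1],
  [[0,0.169,-0.417],0,-1],
  [[0,0.194,-0.445],0,-1],
], newtons=25)

```text
time: 4.72
tcp_pos: [0.4864, 0.0419, 0.1556]
eef_rot: [0.694, 0.72, -0.002, -0.003]
ft_force: [-23.2, -1.9, 17.3]
gripper_width: 0.0108
grasp_force: 25.5
```

```bash
python3 - <<'E'
from h import *
f=lambda t,r:r*np.array([-np.cos(np.radians(3.56+t)),np.sin(np.radians(3.56+t))])
for i,t in enumerate(range(42,72,3)):
    d=(f(t,.1773+.004*min(1,(i+1)/3))-f(40,.1773))/.25;print(t,"[[0, %.3f, %.3f], 0, -1],"%(d[0],-d[1]))
E
```

```text
42 [[0, 0.014, -0.021], 0, -1],
45 [[0, 0.037, -0.051], 0, -1],
48 [[0, 0.063, -0.079], 0, -1],
51 [[0, 0.093, -0.102], 0, -1],
54 [[0, 0.125, -0.123], 0, -1],
57 [[0, 0.157, -0.143], 0, -1],
60 [[0, 0.191, -0.161], 0, -1],
63 [[0, 0.225, -0.177], 0, -1],
66 [[0, 0.261, -0.191], 0, -1],
69 [[0, 0.297, -0.203], 0, -1],
```

arm_command([
  [[0,0.014,-0.021],0,-1],
  [[0,0.037,-0.051],0,-1],
  [[0,0.063,-0.079],0,-1],
  [[0,0.093,-0.102],0,-1],
  [[0,0.125,-0.123],0,-1],
  [[0,0.157,-0.143],0,-1],
  [[0,0.191,-0.161],0,-1],
])

```text
time: 5.3
tcp_pos: [0.5379, 0.0437, 0.1963]
eef_rot: [0.694, 0.72, 0.0, 0.0]
ft_force: [-3.2, -0.8, 1.7]
gripper_width: 0.0107
grasp_force: 25.4
```

```bash
python3 - <<'E'
from h import *
f=lambda t,r:r*np.array([-np.cos(np.radians(3.56+t)),np.sin(np.radians(3.56+t))])
for t in [63,66,69,72,75,78,81,84,86.5,89,91.5,94,96,97.5]:
    d=(f(t,.1813)-f(60,.1813))/.25;print(t,"[[0, %.3f, %.3f], 0, -1],"%(d[0],-d[1]))
E
```

```text
63 [[0, 0.034, -0.016], 0, -1],
66 [[0, 0.070, -0.030], 0, -1],
69 [[0, 0.106, -0.043], 0, -1],
72 [[0, 0.142, -0.053], 0, -1],
75 [[0, 0.179, -0.061], 0, -1],
78 [[0, 0.216, -0.068], 0, -1],
81 [[0, 0.254, -0.073], 0, -1],
84 [[0, 0.292, -0.075], 0, -1],
86.5 [[0, 0.324, -0.076], 0, -1],
89 [[0, 0.355, -0.075], 0, -1],
91.5 [[0, 0.387, -0.073], 0, -1],
94 [[0, 0.418, -0.070], 0, -1],
96 [[0, 0.443, -0.066], 0, -1],
97.5 [[0, 0.462, -0.062], 0, -1],
```

arm_command([
  [[0,0.034,-0.016],0,-1],
  [[0,0.07,-0.03],0,-1],
  [[0,0.106,-0.043],0,-1],
  [[0,0.142,-0.053],0,-1],
  [[0,0.179,-0.061],0,-1],
  [[0,0.216,-0.068],0,-1],
  [[0,0.254,-0.073],0,-1],
  [[0,0.292,-0.075],0,-1],
])

```text
time: 5.97
tcp_pos: [0.6114, 0.0464, 0.215]
eef_rot: [0.694, 0.72, 0.001, 0.001]
ft_force: [-2.0, 0.1, -0.2]
gripper_width: 0.0107
grasp_force: 25.4
```

arm_command([
  [[0,0.032,-0.001],0,-1],
  [[0,0.063,0],0,-1],
  [[0,0.095,0.002],0,-1],
  [[0,0.126,0.005],0,-1],
  [[0,0.151,0.009],0,-1],
  [[0,0.17,0.013],0,-1],
  [[0,0.182,0.015],0,-1],
  [[0,0.182,0.015],0,-1],
])

```text
time: 6.63
tcp_pos: [0.6559, 0.048, 0.2093]
eef_rot: [0.694, 0.72, -0.0, 0.0]
ft_force: [0.2, -1.2, -0.3]
gripper_width: 0.0107
grasp_force: 26.2
```

arm_command([
  [[0,0,0],0,-0.5],
  [[0,0,0],0,-0.2],
  [[0,0,0],0,0],
  [[0,0,0],0,0],
  [[0,0,-0.08],0,0],
  [[0,0,-0.18],0,0],
  [[0,0,-0.26],0,0],
  [[0,-0.05,-0.28],0,0],
  [[0.05,-0.15,-0.28],-0.03,0],
  [[0.15,-0.25,-0.28],-0.07,0],
  [[0.27,-0.35,-0.28],-0.11,0],
  [[0.39,-0.45,-0.25],-0.15,0],
  [[0.51,-0.55,-0.2],-0.19,0],
  [[0.63,-0.65,-0.12],-0.23,0],
  [[0.75,-0.7,-0.05],-0.27,0],
  [[0.87,-0.75,0],-0.31,0],
  [[0.95,-0.77,0.05],-0.35,0],
  [[0.98,-0.77,0.1],-0.39,0],
  [[0.98,-0.77,0.15],-0.43,0],
  [[0.98,-0.77,0.2],-0.46,0],
])

```text
time: 8.3
tcp_pos: [0.4536, 0.2868, 0.1591]
eef_rot: [0.04, 0.999, 0.0, 0.0]
ft_force: [0.5, -0.8, -0.6]
gripper_width: 0.0428
grasp_force: 0.0
```

```bash
python3 - <<'E'
from h import *
s=env.observe();print(s["tcp_pos"],yaw(),s["time"])
im=env.capture("scene");cv2.imwrite("pics/r1.png",im[:,:,::-1])
cv2.imwrite("pics/r1t.png",env.capture("top")[:,:,::-1])
go([(.4625,.3287,.12,103),(.4625,.3287,.03,103),(.4625,.3287,-.01,103)])
E
```

```text
[0.4535822  0.28680419 0.15913863] 85.37054574549333 8.3
[-0.023, 0.176, 0.152] -0.1
[-0.023, 0.176, 0.512] -0.1
[-0.023, 0.176, 0.672] -0.1
```

View pics/r1.png

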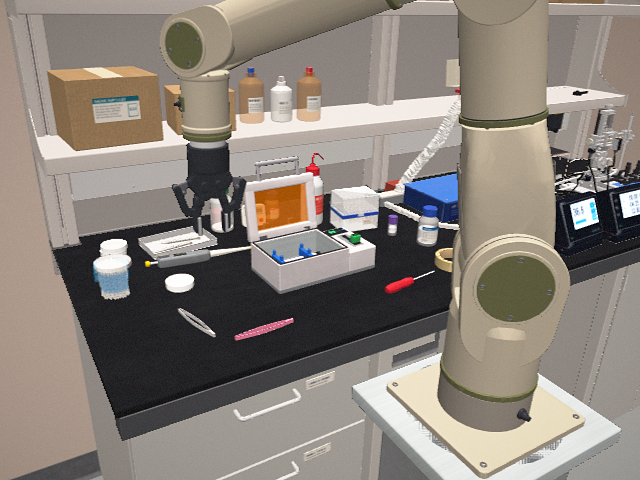

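The scene view shows the cover laid back at (282,200), the chamber open with blue rails at (275,252) and (310,248), and the gripper tips at about (198,235).

```bash
python3 - <<'E'
from h import *
for z in(.16,.19,.2,.22,.25):print(z,proj("scene",np.array((.4536,.2868,z))).round(1),proj("top",np.array((.4536,.2868,z))).round(1))
im=cv2.imread("pics/r1.png");g=cv2.cvtColor(im,cv2.COLOR_BGR2GRAY)
t=cv2.imread("pics/r1t.png")
o=np.zeros((600,800,3),np.uint8)
a=cv2.resize(im[140:260,160:280],None,fx=3.3,fy=3.3,interpolation=2);b=cv2.resize(t[160:320,140:260],None,fx=3,fy=3,interpolation=2)
o[:a.shape[0],:a.shape[1]]=a;o[:b.shape[0],400:400+b.shape[1]]=b
cv2.imwrite("pics/r2.png",o)
E
```

```text
0.16 [212.6 249.8] [180.7 267.2]
0.19 [211.7 235.6] [176.7 266.9]
0.2 [211.5 230.7] [175.3 266.8]
0.22 [210.9 221. ] [172.5 266.6]
0.25 [210.1 206.1] [168.  266.3]
```

View pics/r2.png

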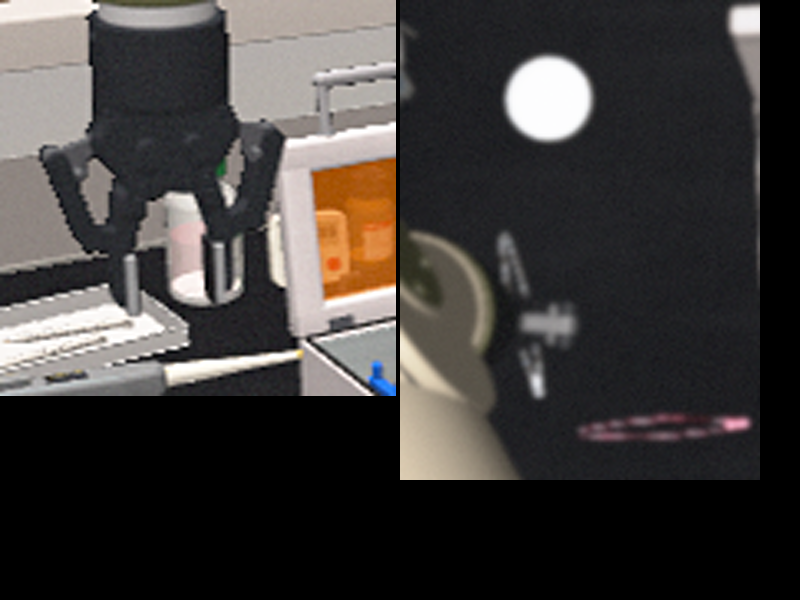

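The tips are at scene (200,234) and (226,231). That puts them 37 mm above the reported TCP at this opening, or about 28 mm when shut, with no sideways error. The forceps are still untouched.

arm_command([
  [[-0.01,0.09,0.08],-0.03,0],
  [[-0.023,0.176,0.2],-0.065,0],
  [[-0.023,0.176,0.34],-0.098,0],
  [[-0.023,0.176,0.46],-0.098,0],
  [[-0.023,0.176,0.55],-0.098,0],
  [[-0.023,0.176,0.62],-0.098,0],
  [[-0.023,0.176,0.66],-0.098,0],
  [[-0.023,0.176,0.68],-0.098,0],
  [[-0.023,0.176,0.68],-0.098,0],
  [[-0.023,0.176,0.68],-0.098,0],
])

```text
time: 9.23
tcp_pos: [0.4645, 0.3297, -0.0091]
eef_rot: [-0.109, 0.994, 0.0, 0.001]
ft_force: [0.8, 0.1, 0.3]
gripper_width: 0.0428
grasp_force: 0.0
```

```bash
python3 - <<'E'
from h import *
s=env.observe();print(s["tcp_pos"],yaw(),s["time"],s["ft_force"])
go([(.4625,.3287,-.027,103)])
for z in(.01,.02,.03):
  for k in(-1,1):
    a=np.radians(yaw());X=np.array([*(s["tcp_pos"][:2]+k*.0214*np.array([np.cos(a),np.sin(a)])),z]);print(z,k,proj("scene",X).round(1))
cv2.imwrite("pics/r3.png",cv2.resize(env.capture("scene")[260:360,140:260,::-1],None,fx=5,fy=5,interpolation=2))
E
```

```text
[ 0.46448218  0.32970522 -0.00913205] 102.46101196712263 9.2333 [0.80511375 0.12641148 0.27813049]
[0.009, -0.002, 0.071] -0.003
0.01 -1 [203.3 315.7]
0.01 1 [184.9 323.1]
0.02 -1 [203.  311.5]
0.02 1 [184.6 318.8]
0.03 -1 [202.8 307.2]
0.03 1 [184.2 314.5]
```

View pics/r3.png

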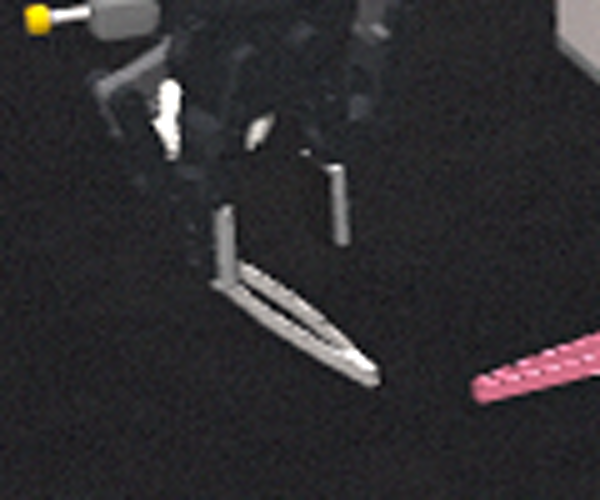

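The pads straddle the forceps, with tips at (186,317) and (209,309), about 27 mm above the bench. I'll descend 18 mm and close.

arm_command([
  [[0.005,-0.002,0.03],0,0],
  [[0.008,-0.002,0.055],0,0],
  [[0.008,-0.002,0.07],0,0],
  [[0.008,-0.002,0.07],0,0],
  [[0.008,-0.002,0.07],0,-0.3],
  [[0.008,-0.002,0.07],0,-0.5],
  [[0.008,-0.002,0.07],0,-0.65],
  [[0.008,-0.002,0.07],0,-0.8],
  [[0.008,-0.002,0.07],0,-1],
  [[0.008,-0.002,0.07],0,-1],
  [[0.008,-0.002,0.07],0,-1],
], newtons=20)

```text
time: 10.2
tcp_pos: [0.4622, 0.3285, -0.0275]
eef_rot: [-0.109, 0.994, 0.0, 0.0]
ft_force: [-0.3, -0.8, 2.9]
gripper_width: 0.0127
grasp_force: 19.7
```

arm_command([
  [[0,0,-0.05],0,-1],
  [[0,0,-0.13],0,-1],
  [[0,0,-0.26],0,-1],
  [[0,0,-0.4],0,-1],
  [[0,-0.05,-0.52],0.03,-1],
  [[-0.01,-0.13,-0.6],0.06,-1],
  [[-0.03,-0.22,-0.62],0.095,-1],
  [[-0.05,-0.32,-0.62],0.13,-1],
  [[-0.06,-0.42,-0.62],0.165,-1],
  [[-0.07,-0.52,-0.62],0.2,-1],
  [[-0.08,-0.62,-0.62],0.235,-1],
  [[-0.09,-0.72,-0.62],0.27,-1],
  [[-0.1,-0.8,-0.62],0.305,-1],
  [[-0.1,-0.86,-0.62],0.34,-1],
  [[-0.1,-0.9,-0.62],0.38,-1],
  [[-0.1,-0.92,-0.62],0.42,-1],
  [[-0.1,-0.92,-0.62],0.46,-1],
  [[-0.1,-0.92,-0.62],0.5,-1],
  [[-0.1,-0.92,-0.62],0.53,-1],
  [[-0.1,-0.92,-0.62],0.557,-1],
])

```text
time: 11.87
tcp_pos: [0.5361, 0.1092, 0.1279]
eef_rot: [0.695, 0.719, 0.0, -0.0]
ft_force: [-0.7, -0.3, -0.5]
gripper_width: 0.0127
grasp_force: 19.5
```

```bash
python3 - <<'E'
from h import *
s=env.observe();print(s["tcp_pos"],yaw(),s["time"],s["gripper_width"],s["grasp_force"])
go([(.551,.0412,.13,2.2),(.551,.0412,.0155,2.2)])
def blue(n,im,roi):
    x0,y0,x1,y1=roi;h=cv2.cvtColor(im,cv2.COLOR_BGR2HSV)[y0:y1,x0:x1];m=cv2.inRange(h,(100,120,60),(125,255,255))
    k,l,st,c=cv2.connectedComponentsWithStats(m)
    for i in sorted(range(1,k),key=lambda i:-st[i,4])[:4]:print(n,st[i],c[i]+[x0,y0])
    return m
a=blue("top",cv2.imread("pics/r1t.png"),(255,180,345,262));b=blue("scene",cv2.imread("pics/r1.png"),(250,225,345,290))
for y in(-38,38):
  for x in(-19,19):
    X=np.array([*loc(x,y),.055]);print(x,y,proj("top",X).round(1),proj("scene",X).round(1))
o=np.vstack([cv2.resize(cv2.imread("pics/r1t.png")[175:265,250:350],None,fx=3.3,fy=3.3,interpolation=2),cv2.resize(cv2.imread("pics/r1.png")[215:305,240:340],None,fx=3.3,fy=3.3,interpolation=2)])
cv2.imwrite("pics/r4.png",o)
E
```

```text
[0.53606512 0.10920081 0.1278889 ] 1.9657702950129254 11.8667 0.01268109411881469 19.524906584993005
[-0.274, 0.05, -0.008] -0.001
[-0.274, 0.05, 0.45] -0.001
top [ 28  19   6  51 165] [285.41212121 223.83030303]
top [ 61  17   6  52 147] [318.49659864 222.31292517]
scene [ 49  18  15  15 113] [304.11504425 251.16814159]
scene [22 24 14 14 84] [277.61904762 256.94047619]
scene [91  4  3  1  3] [342. 229.]
-19 -38 [319.3 231.2] [316.9 253.9]
19 -38 [318.4 214.5] [308.4 248. ]
-19 38 [285.6 232.9] [289. 261.]
19 38 [284.9 216.2] [280.8 254.8]
```

View pics/r4.png

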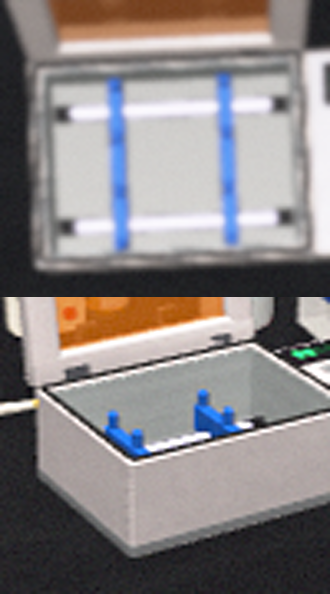

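The top crop shows the rails at columns 285.4 and 318.5. The scene crop shows finger tops at (274,250) and (282,256), within 2 px of the prediction.

```bash
python3 - <<'E'
from h import *
R=np.array([[np.cos(A),np.sin(A)],[-np.sin(A),np.cos(A)]])
for p in((285.4,223.8),(318.5,222.3)):print((R@(plane("top",p,.044)[:2]-O)*1000).round(1))
a,b=plane("top",(285.4,223.8),.044),plane("top",(318.5,222.3),.044);d=a-b;print("yaw",np.degrees(np.arctan2(-d[0],d[1])),(a+b)/2)
S=lambda x,y:(240+x/3.3-.3,215+(y-297)/3.3-.3)
for q,l in((S(113,410),(55,38)),(S(138,432),(19,38)),(S(203,392),(55,-38)),(S(229,410),(19,-38))):
    print(l,(R@(plane("scene",q,.055)[:2]-O)*1000).round(1), np.round(q,1))
# height of the finger via the top view: scene tip row vs plane at loc
for q,l in((S(138,432),(19,38)),(S(229,410),(19,-38))):
    print(tri(proj("top",np.array([*loc(*l),.055])),q))
go([(*loc(1,0),.13,2.2),(*loc(1,0),.045,2.2),(*loc(1,0),.0165,2.2)])
E
```

```text
[ 2.8 38.2]
[  2.4 -37.3]
yaw 1.901790789783235 [0.55361011 0.04174794 0.044     ]
(55, 38) [55.4 36.3] [273.9 248.9]
(19, 38) [14.3 38.8] [281.5 255.6]
(55, -38) [ 50.1 -36.8] [301.2 243.5]
(19, -38) [ 13.6 -36.7] [309.1 248.9]
(array([0.56828776, 0.07923744, 0.05295581]), np.float64(0.0018575233579212575))
(array([0.57122223, 0.00315094, 0.05254554]), np.float64(0.001926502580652358))
[-0.274, 0.054, -0.008] -0.001
[-0.274, 0.054, 0.332] -0.001
[-0.274, 0.054, 0.446] -0.001
```

arm_command([
  [[-0.1,0.02,0],0,-1],
  [[-0.2,0.04,0],0,-1],
  [[-0.274,0.053,0],0,-1],
  [[-0.274,0.053,0.04],0,-1],
  [[-0.274,0.053,0.11],0,-1],
  [[-0.274,0.053,0.18],0,-1],
  [[-0.274,0.053,0.25],0,-1],
  [[-0.274,0.053,0.31],0,-1],
  [[-0.274,0.053,0.36],0,-1],
  [[-0.274,0.053,0.4],0,-1],
  [[-0.274,0.053,0.42],0,-1],
  [[-0.274,0.053,0.435],0,-1],
  [[-0.274,0.053,0.442],0,-1],
  [[-0.274,0.053,0.442],0,-1],
])

```text
time: 13.03
tcp_pos: [0.5524, 0.0413, 0.0168]
eef_rot: [0.693, 0.721, 0.0, 0.0]
ft_force: [0.1, -0.3, -0.3]
gripper_width: 0.0128
grasp_force: 19.5
```

arm_command([
  [[0,0,0.004],0,-1],
  [[0,0,0.008],0,-1],
  [[0,0,0.008],0,-1],
  [[0,0,0.008],0,-1],
])

```text
time: 13.37
tcp_pos: [0.5523, 0.0413, 0.0148]
eef_rot: [0.693, 0.721, 0.0, 0.0]
ft_force: [-0.1, -0.5, 0.0]
gripper_width: 0.0127
grasp_force: 19.5
```

arm_command([
  [[0,0,0.003],0,-1],
  [[0,0,0.006],0,-1],
  [[0,0,0.009],0,-1],
  [[0,0,0.009],0,-1],
])

```text
time: 13.7
tcp_pos: [0.5526, 0.0414, 0.014]
eef_rot: [0.693, 0.721, 0.001, -0.0]
ft_force: [-7.6, 0.1, 18.5]
gripper_width: 0.0124
grasp_force: 23.0
```

arm_command([
  [[0,0,-0.005],0,-1],
  [[0,0,-0.005],0,-1],
  [[0,0,-0.005],0,-0.7],
  [[0,0,-0.005],0,-0.5],
  [[0,0,-0.005],0,-0.3],
  [[0,0,-0.005],0,-0.3],
  [[0,0,-0.02],0,-0.3],
  [[0,0,-0.06],0,-0.3],
  [[0,0,-0.14],0,-0.3],
  [[0,0,-0.26],0,-0.3],
  [[0,0,-0.4],0,-0.3],
  [[0,0,-0.54],0,-0.3],
  [[0,0,-0.68],0,-0.3],
  [[0,0,-0.82],0,-0.3],
  [[0,0,-0.94],0,-0.3],
  [[0,0,-1],0,-0.3],
  [[0,0,-1],0,-0.3],
])

```text
time: 15.12
tcp_pos: [0.5537, 0.041, 0.2671]
eef_rot: [0.693, 0.721, 0.003, 0.002]
ft_force: [0.1, 0.8, -0.8]
gripper_width: 0.0296
grasp_force: 0.0
```

```bash
python3 - <<'E'
from h import *
s=env.observe();print(s["tcp_pos"],yaw(),s["time"],s["gripper_width"])
t=env.capture("top");im=env.capture("scene");cv2.imwrite("pics/p1t.png",t[:,:,::-1]);cv2.imwrite("pics/p1.png",im[:,:,::-1])
# difference against the pre-placement top view inside the chamber
for n,a,f,roi in(("top",t,"pics/r1t.png",(262,185,342,258)),("scene",im,"pics/r1.png",(255,228,345,275))):
    x0,y0,x1,y1=roi;d=cv2.absdiff(a[:,:,::-1],cv2.imread(f)).max(2)[y0:y1,x0:x1]
    print(n);print("\n".join("".join(" .:*#"[min(4,v//20)] for v in r) for r in d[::2]))
go([(.656,.048,.27,2.1),(.6559,.048,.2093,2.1)])
E
```

```text
[0.55374573 0.04102456 0.26711966] 2.24096766011558 15.1167 0.029563013337758622
top
*######################*#*************:::::::... .::::::..:...... .::.          
#**###*::.......            .....::::::::::::::**::..  ..*#*.    .::*.          
*****: .:::::::::::::::::::.................      .::::::.  **####*:            
*****::....:::::::::*:*******#############################**########:           
#################################################**#####**  .:*****. .          
################**:::*****##############****##############*:########:           
:*#########################################################:#######*.           
*####################################********:::::::*#####*. ::::::..           
:###*:::::::::::::::######:...................... ..:#####::..::::..            
*###:..............:*#####:.........................:#####*:...:.::.            
*###*:.............:*#####:........... ..........:::.:####:*#:......::.         
*########*...........####:.::::::::::::::::*******#*:.*###:##*:....:::.         
#########.:::::::::::*###::::::::::::::::::
[... 3528 characters left out ...]
      
                        #####*:                                                           
                                                                                          
                                                                                          
                                                                                          
                                                                                          
                                                                                          
                                                                                          
[0.011, 0.416, -0.028] 0.001
[0.011, 0.415, 0.215] 0.001
```

```bash
python3 - <<'E'
from h import *
for y in(-64.5,-38,0,38,64.5):
  print(y,[proj("scene",np.array([*loc(x,y),z])).round(1).tolist() for x,z in((0,.046),(7,.046),(-7,.05))])
d=cv2.absdiff(cv2.imread("pics/p1.png"),cv2.imread("pics/r1.png")).max(2)
m=np.argwhere(d[225:280,255:345]>50)[:,::-1]+[255,225]
R=np.array([[np.cos(A),np.sin(A)],[-np.sin(A),np.cos(A)]])
q=np.array([R@(plane("scene",p,.047)[:2]-O)*1000 for p in m])
for lo in range(-80,81,20):
    k=q[(q[:,1]>=lo)&(q[:,1]<lo+20)]
    if len(k):print(lo,len(k),k[:,0].min().round(1),np.median(k[:,0]).round(1),k[:,0].max().round(1),k[:,1].min().round(),k[:,1].max().round())
d2=cv2.absdiff(cv2.imread("pics/p1.png"),cv2.imread("pics/scene0.png")).max(2)[300:345,170:300];print("old place changed",(d2>60).sum())
E
```

```text
-64.5 [[321.8, 252.0], [320.2, 250.9], [323.4, 251.5]]
-38 [[312.5, 254.3], [311.0, 253.2], [314.1, 253.9]]
0 [[298.9, 257.8], [297.4, 256.7], [300.5, 257.4]]
38 [[284.9, 261.3], [283.4, 260.2], [286.4, 260.9]]
64.5 [[274.8, 263.9], [273.4, 262.7], [276.3, 263.5]]
-80 6 5.0 6.8 9.8 -72.0 -60.0
-60 16 -4.4 1.5 12.3 -59.0 -41.0
-40 30 -4.3 5.1 14.7 -40.0 -20.0
-20 26 -5.3 5.2 15.9 -19.0 -1.0
0 18 -2.9 3.0 13.5 1.0 19.0
20 18 -3.9 0.8 6.6 21.0 40.0
40 17 -4.9 3.1 11.2 40.0 52.0
old place changed 280
```

arm_command([
  [[0,0.08,-0.02],0,0],
  [[0,0.18,-0.028],0,0],
  [[0.005,0.28,-0.028],0,0],
  [[0.01,0.36,-0.028],0,0],
  [[0.01,0.42,-0.028],0,0],
  [[0.01,0.424,-0.02],0,0],
  [[0.01,0.424,0.03],0,0],
  [[0.01,0.424,0.08],0,0],
  [[0.01,0.424,0.13],0,0],
  [[0.01,0.424,0.18],0,0],
  [[0.01,0.424,0.215],0,0],
  [[0.01,0.424,0.23],0,0],
  [[0.01,0.424,0.23],0,0],
])

```text
time: 16.3
tcp_pos: [0.6573, 0.0482, 0.2038]
eef_rot: [0.693, 0.721, -0.001, -0.001]
ft_force: [0.1, 0.3, 0.5]
gripper_width: 0.043
grasp_force: 0.0
```

arm_command([
  [[0,0.004,-0.018],0,-0.2],
  [[0,0.004,-0.018],0,-0.4],
  [[0,0.004,-0.018],0,-0.55],
  [[0,0.004,-0.018],0,-0.65],
  [[0,0.004,-0.018],0,-0.8],
  [[0,0.004,-0.018],0,-1],
  [[0,0.004,-0.018],0,-1],
  [[0,0.004,-0.018],0,-1],
], newtons=22)

```text
time: 16.97
tcp_pos: [0.6594, 0.048, 0.2099]
eef_rot: [0.693, 0.721, 0.0, 0.0]
ft_force: [1.5, -0.4, 4.7]
gripper_width: 0.011
grasp_force: 22.8
```

```bash
python3 - <<'E'
from h import *
arc([99.3,97.5,95.5,93,90.5,88,85.5,83,80.5,78,75.5,73,70.5],100.3);print()
arc([68,65.5,63,60.5,58,55.5,53,50.5,48,45.5,43,40.5],70.5);print()
arc([38,35.5,33,30.5,28,25.5,23,20.5,18,15.5,13],40.5);print()
arc([11.5,10,8.5,7,6,5,4,3,2.5,2,1.5,1,.5,0,-.5],13)
E
```

```text
99.3 [[0, -0.012, -0.003], 0, -1],
97.5 [[0, -0.034, -0.007], 0, -1],
95.5 [[0, -0.058, -0.012], 0, -1],
93 [[0, -0.089, -0.016], 0, -1],
90.5 [[0, -0.120, -0.019], 0, -1],
88 [[0, -0.151, -0.020], 0, -1],
85.5 [[0, -0.182, -0.021], 0, -1],
83 [[0, -0.212, -0.019], 0, -1],
80.5 [[0, -0.243, -0.017], 0, -1],
78 [[0, -0.274, -0.013], 0, -1],
75.5 [[0, -0.304, -0.008], 0, -1],
73 [[0, -0.335, -0.001], 0, -1],
70.5 [[0, -0.365, 0.007], 0, -1],

68 [[0, -0.030, 0.009], 0, -1],
65.5 [[0, -0.059, 0.020], 0, -1],
63 [[0, -0.087, 0.031], 0, -1],
60.5 [[0, -0.115, 0.044], 0, -1],
58 [[0, -0.143, 0.058], 0, -1],
55.5 [[0, -0.170, 0.074], 0, -1],
53 [[0, -0.196, 0.090], 0, -1],
50.5 [[0, -0.221, 0.108], 0, -1],
48 [[0, -0.246, 0.126], 0, -1],
45.5 [[0, -0.270, 0.146], 0, -1],
43 [[0, -0.293, 0.167], 0, -1],
40.5 [[0, -0.315, 0.189], 0, -1],

38 [[0, -0.021, 0.023], 0, -1],
35.5 [[0, -0.041, 0.046], 0, -1],
33 [[0, -0.060, 0.071], 0, -1],
30.5 [[0, -0.078, 0.096], 0, -1],
28 [[0, -0.095, 0.122], 0, -1],
25.5 [[0, -0.110, 0.149], 0, -1],
23 [[0, -0.125, 0.176], 0, -1],
20.5 [[0, -0.138, 0.204], 0, -1],
18 [[0, -0.150, 0.233], 0, -1],
15.5 [[0, -0.161, 0.262], 0, -1],
13 [[0, -0.170, 0.291], 0, -1],

11.5 [[0, -0.005, 0.018], 0, -1],
10 [[0, -0.010, 0.036], 0, -1],
8.5 [[0, -0.014, 0.054], 0, -1],
7 [[0, -0.017, 0.072], 0, -1],
6 [[0, -0.020, 0.084], 0, -1],
5 [[0, -0.022, 0.097], 0, -1],
4 [[0, -0.023, 0.109], 0, -1],
3 [[0, -0.025, 0.121], 0, -1],
2.5 [[0, -0.025, 0.127], 0, -1],
2 [[0, -0.026, 0.133], 0, -1],
1.5 [[0, -0.027, 0.140], 0, -1],
1 [[0, -0.027, 0.146], 0, -1],
0.5 [[0, -0.028, 0.152], 0, -1],
0 [[0, -0.028, 0.158], 0, -1],
-0.5 [[0, -0.028, 0.164], 0, -1],
```

arm_command([
  [[0,-0.012,-0.003],0,-1],
  [[0,-0.034,-0.007],0,-1],
  [[0,-0.058,-0.012],0,-1],
  [[0,-0.089,-0.016],0,-1],
  [[0,-0.12,-0.019],0,-1],
  [[0,-0.151,-0.02],0,-1],
  [[0,-0.182,-0.021],0,-1],
  [[0,-0.212,-0.019],0,-1],
  [[0,-0.243,-0.017],0,-1],
  [[0,-0.274,-0.013],0,-1],
  [[0,-0.304,-0.008],0,-1],
  [[0,-0.335,-0.001],0,-1],
  [[0,-0.365,0.007],0,-1],
], newtons=25)

```text
time: 18.05
tcp_pos: [0.5669, 0.0446, 0.2074]
eef_rot: [0.693, 0.721, 0.0, -0.0]
ft_force: [1.6, 1.8, 1.0]
gripper_width: 0.0109
grasp_force: 25.1
```

arm_command([
  [[0,-0.03,0.009],0,-1],
  [[0,-0.059,0.02],0,-1],
  [[0,-0.087,0.031],0,-1],
  [[0,-0.115,0.044],0,-1],
  [[0,-0.143,0.058],0,-1],
  [[0,-0.17,0.074],0,-1],
  [[0,-0.196,0.09],0,-1],
  [[0,-0.221,0.108],0,-1],
  [[0,-0.246,0.126],0,-1],
  [[0,-0.27,0.146],0,-1],
  [[0,-0.293,0.167],0,-1],
  [[0,-0.315,0.189],0,-1],
])

```text
time: 19.05
tcp_pos: [0.4885, 0.0413, 0.1598]
eef_rot: [0.693, 0.721, 0.0, -0.0]
ft_force: [-3.0, 2.7, 1.6]
gripper_width: 0.0107
grasp_force: 24.9
```

arm_command([
  [[0,-0.021,0.023],0,-1],
  [[0,-0.041,0.046],0,-1],
  [[0,-0.06,0.071],0,-1],
  [[0,-0.078,0.096],0,-1],
  [[0,-0.095,0.122],0,-1],
  [[0,-0.11,0.149],0,-1],
  [[0,-0.125,0.176],0,-1],
  [[0,-0.138,0.204],0,-1],
  [[0,-0.15,0.233],0,-1],
  [[0,-0.161,0.262],0,-1],
  [[0,-0.17,0.291],0,-1],
])

```text
time: 19.97
tcp_pos: [0.4466, 0.0395, 0.087]
eef_rot: [0.693, 0.721, 0.0, 0.0]
ft_force: [1.6, 1.9, -0.8]
gripper_width: 0.0104
grasp_force: 24.4
```

arm_command([
  [[0,-0.005,0.018],0,-1],
  [[0,-0.01,0.036],0,-1],
  [[0,-0.014,0.054],0,-1],
  [[0,-0.017,0.072],0,-1],
  [[0,-0.02,0.084],0,-1],
  [[0,-0.022,0.097],0,-1],
  [[0,-0.023,0.109],0,-1],
  [[0,-0.025,0.121],0,-1],
  [[0,-0.025,0.127],0,-1],
  [[0,-0.026,0.133],0,-1],
  [[0,-0.027,0.14],0,-1],
  [[0,-0.027,0.146],0,-1],
  [[0,-0.027,0.146],0,-1],
])

```text
time: 21.05
tcp_pos: [0.4406, 0.0393, 0.052]
eef_rot: [0.693, 0.721, 0.0, 0.0]
ft_force: [0.3, -0.2, 10.3]
gripper_width: 0.0108
grasp_force: 25.6
```

arm_command([
  [[0,0,0.004],0,-1],
  [[0,0,0.008],0,-1],
  [[0,0,0.008],0,-1],
])

```text
time: 21.3
tcp_pos: [0.4407, 0.0395, 0.0508]
eef_rot: [0.693, 0.721, 0.001, -0.0]
ft_force: [-5.8, -0.9, 28.5]
gripper_width: 0.0107
grasp_force: 27.6
```

arm_command([
  [[0,0,0],0,-1],
  [[0,0,-0.003],0,-0.7],
  [[0,0,-0.003],0,-0.5],
  [[0,0,-0.003],0,-0.3],
  [[0,0,-0.003],0,-0.3],
  [[0,0,-0.04],0,-0.3],
  [[0,0,-0.12],0,-0.3],
  [[0,0,-0.24],0,-0.3],
  [[0,0,-0.36],0,-0.3],
  [[0,0,-0.44],0,-0.5],
  [[0,0,-0.46],0,-0.8],
  [[0,0,-0.46],0,-1],
])

```text
time: 22.3
tcp_pos: [0.4407, 0.0395, 0.1657]
eef_rot: [0.693, 0.721, 0.001, 0.0]
ft_force: [-0.1, 0.5, -0.2]
gripper_width: 0.0004
grasp_force: 0.0
```

```bash
python3 - <<'E'
from h import *
s=env.observe();print(s["tcp_pos"],yaw(),s["time"],s["gripper_width"])
cv2.imwrite("pics/q1.png",env.capture("scene")[:,:,::-1])
d=cv2.absdiff(cv2.imread("pics/q1.png"),cv2.imread("pics/scene0.png")).max(2)[218:275,245:360]
print("\n".join("".join(" .:*#"[min(4,v//25)] for v in r) for r in d[::2]))
go([(*loc(-67,-135),.16,2.2),(*loc(-67,-135),.047,2.2)])
print(loc(-67,-135))
E
```

```text
[0.44070398 0.03951464 0.16574752] 2.2713398143998944 22.3 0.0003861547914534217
                                                                                                                   
                                                                                                                   
                                                                                                                   
                                                                                                                   
                                                                                                                   
                                                                                                                   
                                                                                                                   
                                                                                                                   
                                                                                           
[... 1722 characters left out ...]
                                          
                                                                                                                   
                                                                                                                   
                                                                                                                   
                                                                                                                   
                                                                                                                   
[-0.55, 0.175, 0.017] 0.0
[-0.55, 0.175, 0.469] 0.0
[ 0.48923174 -0.09627248]
```

arm_command([
  [[-0.12,0.04,0],0,-1],
  [[-0.26,0.08,0],0,-1],
  [[-0.4,0.13,0],0,-1],
  [[-0.52,0.17,0],0,-1],
  [[-0.55,0.175,0.04],0,-1],
  [[-0.55,0.175,0.12],0,-1],
  [[-0.55,0.175,0.22],0,-1],
  [[-0.55,0.175,0.32],0,-1],
  [[-0.55,0.175,0.4],0,-1],
  [[-0.55,0.175,0.45],0,-1],
  [[-0.55,0.175,0.465],0,-1],
  [[-0.55,0.175,0.465],0,-1],
])

```text
time: 23.35
tcp_pos: [0.4874, -0.0966, 0.0462]
eef_rot: [0.693, 0.721, -0.002, -0.001]
ft_force: [-0.3, 0.7, -0.2]
gripper_width: -0.0002
grasp_force: 0.0
```

arm_command([
  [[0,0.02,0],0,-1],
  [[0,0.04,0],0,-1],
  [[0,0.06,0],0,-1],
  [[0,0.08,0],0,-1],
  [[0,0.1,0],0,-1],
  [[0,0.12,0],0,-1],
  [[0,0.14,0],0,-1],
  [[0,0.15,0],0,-1],
  [[0,0.15,0],0,-1],
])

```text
time: 24.1
tcp_pos: [0.5273, -0.0949, 0.0483]
eef_rot: [0.693, 0.721, 0.0, 0.0]
ft_force: [-5.2, 0.6, 7.1]
gripper_width: 0.0001
grasp_force: 3.5
```

```bash
python3 - <<'E'
from h import *
im=env.capture("scene")[:,:,::-1];cv2.imwrite("pics/s1.png",im)
for f in("pics/q1.png","pics/s1.png"):
    h=cv2.cvtColor(cv2.imread(f),cv2.COLOR_BGR2HSV)[220:260,335:385];m=cv2.inRange(h,(45,100,40),(85,255,255));q=np.argwhere(m)
    k=cv2.connectedComponentsWithStats(m);i=1+np.argmax(k[2][1:,4]);print(k[2][i],k[3][i]+[335,220])
for x in(-34,-20,-10,-2):print(x,proj("scene",np.array([*loc(x,-135),.085])))
E
```

```text
[14 13 12 10 83] [354.87951807 237.8313253 ]
[ 9 11  8  8 37] [346.97297297 234.62162162]
-34 [354.56177225 236.27616695]
-20 [351.13657448 234.26140577]
-10 [348.72243473 232.84136658]
-2 [346.8102386 231.7165794]
```

arm_command([
  [[0,0.01,-0.006],0,-1],
  [[0,0.02,-0.006],0,-1],
  [[0,0.028,-0.006],0,-1],
  [[0,0.028,-0.006],0,-1],
])

```text
time: 24.48
tcp_pos: [0.5331, -0.0946, 0.0491]
eef_rot: [0.693, 0.721, -0.001, -0.001]
ft_force: [-5.6, -0.0, 2.4]
gripper_width: -0.0
grasp_force: 2.9
```

arm_command([
  [[0,0.01,0],0,-1],
  [[0,0.02,0],0,-1],
  [[0,0.02,0],0,-1],
])

```text
time: 24.73
tcp_pos: [0.5355, -0.0946, 0.0488]
eef_rot: [0.693, 0.721, -0.002, -0.003]
ft_force: [-17.0, 1.8, 12.9]
gripper_width: -0.0
grasp_force: 10.2
```

```bash
python3 - <<'E'
from h import *
cv2.imwrite("pics/s2.png",env.capture("scene")[:,:,::-1])
for f in("q1","s1","s2"):
    h=cv2.cvtColor(cv2.imread(f"pics/{f}.png"),cv2.COLOR_BGR2HSV)[220:250,335:370];m=cv2.inRange(h,(45,100,40),(85,255,255))
    print(f);print("\n".join("".join(".#"[v>0] for v in r) for r in m[4:28]))
for x in(-42,-26,-10,6):print(x,[(proj("scene",np.array([*loc(x,y),.091]))-[335,224]).round(1).tolist() for y in(-123,-147)])
print(env.observe()["ft_force"])
E
```

```text
q1Traceback (most recent call last):
  File "<stdin>", line 5, in <module>
  File "<stdin>", line 5, in <genexpr>
  File "<stdin>", line 5, in <genexpr>
TypeError: string indices must be integers, not 'numpy.bool'
```

```bash
python3 - <<'E'
from h import *
for f in("q1","s1","s2"):
    h=cv2.cvtColor(cv2.imread(f"pics/{f}.png"),cv2.COLOR_BGR2HSV)[220:250,335:370];m=cv2.inRange(h,(45,100,40),(85,255,255))
    print(f);print("\n".join("".join("#" if v else "." for v in r) for r in m[4:28]))
for x in(-42,-26,-10,6):print(x,[(proj("scene",np.array([*loc(x,y),.091]))-[335,224]).round(1).tolist() for y in(-123,-147)])
print(env.observe()["ft_force"])
E
```

```text
q1
...................................
...................................
...................................
...................................
...................................
...#...............................
##.###.............................
..##.#.............................
...................................
.....................##............
.................#.######..........
................##.#######.........
................##########.........
................#########..........
..............###########..........
...............##########..........
...............##########..........
...............##########..........
.................#####.............
...................................
...................................
...................................
...................................
...................................
s1
...................................
...................................
...................................
...................................
...................................
...#...............................
##.###........
[... 963 characters left out ...]
......####.......................
........####.......................
........######.....................
..........#####....................
...........#####...................
...................................
...................................
...................................
...................................
...................................
...................................
...................................
...................................
...................................
...................................
-42 [[17.6, 12.1], [25.7, 10.2]]
-26 [[13.7, 9.8], [21.7, 7.9]]
-10 [[9.8, 7.5], [17.8, 5.6]]
6 [[6.0, 5.3], [14.0, 3.4]]
[-17.46771264   1.52565234  12.25138675]
```

arm_command([
  [[0,0.008,-0.002],0,-1],
  [[0,0.008,-0.002],0,-1],
])

```text
time: 24.95
tcp_pos: [0.5397, -0.0948, 0.0498]
eef_rot: [0.693, 0.721, -0.001, -0.001]
ft_force: [-6.5, -0.9, 4.6]
gripper_width: -0.0003
grasp_force: 3.9
```

arm_command([
  [[0,0.008,0],0,-1],
  [[0,0.008,0],0,-1],
  [[0,0.008,0],0,-1],
])

```text
time: 25.2
tcp_pos: [0.5401, -0.0948, 0.0497]
eef_rot: [0.693, 0.721, -0.002, -0.002]
ft_force: [-14.5, -1.1, 13.0]
gripper_width: -0.0
grasp_force: 9.0
```

```bash
python3 - <<'E'
from h import *
cv2.imwrite("pics/s3.png",env.capture("scene")[:,:,::-1])
h=cv2.cvtColor(cv2.imread(f"pics/s3.png"),cv2.COLOR_BGR2HSV)[220:250,335:370];m=cv2.inRange(h,(45,100,40),(85,255,255))
print("\n".join("".join("#" if v else "." for v in r) for r in m[4:28]))
print(env.observe()["ft_force"])
E
```

```text
...................................
...................................
...................................
...................................
...................................
...#...............................
##.###.####........................
..##...####........................
.......####........................
........####.......................
........#####......................
........######.....................
..........#######..................
...........#####...................
...................................
...................................
...................................
...................................
...................................
...................................
...................................
...................................
...................................
...................................
[-16.22440822  -0.52616682  12.04291929]
```

arm_command([
  [[0,0,-0.008],0,-1],
  [[0,0,-0.016],0,-1],
  [[0,0,-0.016],0,-1],
])

```text
time: 25.5
tcp_pos: [0.54, -0.0943, 0.0527]
eef_rot: [0.693, 0.721, -0.002, -0.002]
ft_force: [-9.0, -1.0, -0.7]
gripper_width: -0.0002
grasp_force: 4.6
```

arm_command([
  [[0,0.006,0],0,-1],
  [[0,0.012,0],0,-1],
  [[0,0.012,0],0,-1],
])

```text
time: 25.75
tcp_pos: [0.5404, -0.0944, 0.0524]
eef_rot: [0.693, 0.721, -0.003, -0.005]
ft_force: [-22.5, 0.9, 11.7]
gripper_width: -0.0002
grasp_force: 11.5
```

arm_command([
  [[0,-0.012,-0.08],0,-1],
  [[0,-0.012,-0.24],0,-1],
  [[0,-0.012,-0.4],0,-1],
  [[0,-0.012,-0.5],0,-1],
  [[0,-0.1,-0.55],0,-1],
  [[0,-0.2,-0.55],0,-1],
  [[0,-0.3,-0.55],0,-1],
  [[0,-0.3,-0.55],0,-1],
])

```text
time: 26.42
tcp_pos: [0.4682, -0.0978, 0.192]
eef_rot: [0.694, 0.72, 0.001, -0.001]
ft_force: [0.2, -0.4, -0.2]
gripper_width: -0.0
grasp_force: 0.0
```

```bash
python3 - <<'E'
from h import *
s=env.observe();print(s["tcp_pos"],s["ft_force"])
cv2.imwrite("pics/e1.png",env.capture("scene")[:,:,::-1])
a=cv2.imread("pics/e1.png");b=cv2.imread("pics/scene0.png")
h=cv2.cvtColor(a,cv2.COLOR_BGR2HSV)[220:250,335:370];m=cv2.inRange(h,(45,100,40),(85,255,255))
print("\n".join("".join("#" if v else "." for v in r) for r in m[4:28]))
d=(cv2.absdiff(a,b).max(2)>60)[:420:10,:][:, ::1]
D=(cv2.absdiff(a,b).max(2)>60).astype(np.uint8)
k=cv2.connectedComponentsWithStats(D)
for q in k[2][1:]:
    if q[4]>25:print(q)
E
```

```text
[ 0.46816893 -0.09784077  0.19197172] [ 0.20582923 -0.42500748 -0.23278416]
...................................
...................................
...................................
...................................
...................................
...................................
##.###.............................
..##...............................
...................................
.....................##............
.................#.##.###..........
................##.#######.........
................##########.........
................#########..........
..............###########..........
...............##########..........
...............##########..........
...............##########..........
.................######............
...................................
...................................
...................................
...................................
...................................
[270   0  88  16 794]
[354   0  20  41 520]
[ 482    0   32   46 1015]
[512   0 113  36 531]
[473   2   9  12  29]
[   0   11   27   75 1400]
[447  14   9  10  35]
[372  16  32  33 311]
[355  63   7  14  35]
[63 67 37 14 94]
[450  84  21   3  32]
[ 516   86   75   22 1145]
[ 27  89  30  86 942]
[ 426   88  159  147 6030]
[ 355   95   46   92 2518]
[  0 104  24   4  30]
[ 518  156   61  166 3703]
[ 41 176  12   5  28]
[   0  177   70  131 5883]
[  0 186  30   5  58]
[474 233  50  10  98]
[526 233  23   8  65]
[ 439  234   41   87 1122]
[459 236  70  28 376]
[461 238   5  14  34]
[532 244  12   7  38]
[ 69 249  26   9  83]
[ 478  250   50   71 1514]
[ 93 258  16  41 345]
[ 81 307  10  27 149]
[  0 309   8  37 191]
[178 308  38  29 279]
[479 315   9  38 118]
```

```bash
python3 -c "
from bench import env
print(env.job_done())"
```

```text
the job is handed in; nothing more can be done
None
```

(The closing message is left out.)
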